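# Spread glazed stoppers on the drying tray and send it round to the blower

## Task

Spread all the jar stoppers, those heaped on the round tray and any left standing in the guide, over the tray so that they stand on their feet on its floor in one even layer, with at least a finger's width (12 mm) clear between any two feet, while the tray is at the loading end. Then slide the tray, without lifting it, round the curved guide until it rests against the end wall at the drying end, with the stoppers still so spread. Last, twist the red start key clockwise to its stop, let it spring back, and leave the other things on the table alone.

Things in the scene. Friction and masses are not known exactly. Their poses are not given: they have to be found in the camera images.
- tray: round white tray, 196 mm across, lying loose on the table in the channel. Origin: centre of its underside; z up. Floor 6 mm thick; rim 5 mm thick, top 16 mm above the underside, inside radius 92 mm. A black round post 20 mm across rises at its centre to 66 mm above the underside: grip it to slide the tray. About 0.45 kg plus the stoppers.
- tray_post (a point): centre of the top of the tray's post (66 mm above the table)
- rail: wooden guide channel fixed to the table, 204 mm between its walls (22 mm high, 10 mm thick; 4 mm of play each side of the tray): a loading leg, a rounded 90 degree corner, a drying leg, each leg closed by an end wall. Origin on the table at the centre of the corner's arc; x points to the middle of the corner, y to the drying end's side, z up. A blue blower 75 mm tall stands outside the drying leg.
- rail_center (a point): centre of the corner's arc, on the table (the rail's origin and axes). The tray's centre goes from rail_start straight for 40 mm, then along a quarter circle of radius 130 mm about this point through rail_corner, then straight for 40 mm to rail_end. The legs are tangent to the arc, which begins at (92, -92) and ends at (92, 92) mm in the rail's x, y
- rail_start (a point): where the tray's centre is when it touches the end wall of the loading leg (yellow line on the table beneath); table height
- rail_corner (a point): middle of the tray centre's path round the corner; table height
- rail_end (a point): where the tray's centre is when it touches the end wall of the drying leg (green square on the table beneath); table height
- key (a joint): turn of the red start key: 0 at rest, grows clockwise seen from above, stop at 1.2 rad; a spring (about 0.19 N m at the stop) brings it back to 0 when let go
- key_grip (a point): centre of the red key's bar, about 78 mm above the table, on its vertical turning axis; the bar is 36 mm long along this point's x, 11 mm thick along y, 26 mm tall (13 mm above and below). It turns with the key. The key sits on a grey box 100 mm square whose top is 50 mm above the table.
- bowl: bystander: steel bowl 110 mm across, 45 mm tall; origin under its centre
- vase: bystander: grey clay vase 80 mm across, 85 mm tall; origin under its centre
- brush: bystander: brush lying on the table
- rib: bystander: red flat scraper 90 x 50 x 6 mm; origin under its centre
- jar: bystander: jar 60 mm across, 80 mm tall; origin under its centre
- stopper1: ceramic jar stopper (brown), may be absent: a round foot 36 mm across and 14 mm tall with a round stem 16 mm across on top, 40 mm tall in all, 60 g. Origin: centre of the foot's underside; z points along the stem. At the start it stands on the tray's floor in the heap, feet nearly touching.
- stopper2: ceramic jar stopper (blue), may be absent: a round foot 36 mm across and 14 mm tall with a round stem 16 mm across on top, 40 mm tall in all, 60 g. Origin: centre of the foot's underside; z points along the stem. At the start it stands on the tray's floor in the heap, feet nearly touching.
- stopper3: ceramic jar stopper (brown), may be absent: a round foot 36 mm across and 14 mm tall with a round stem 16 mm across on top, 40 mm tall in all, 60 g. Origin: centre of the foot's underside; z points along the stem. At the start it stands on the tray's floor in the heap, feet nearly touching.
- stopper4: ceramic jar stopper (blue), may be absent: a round foot 36 mm across and 14 mm tall with a round stem 16 mm across on top, 40 mm tall in all, 60 g. Origin: centre of the foot's underside; z points along the stem. At the start it stands on the stems of three others.
- stopper5: ceramic jar stopper (brown), may be absent: a round foot 36 mm across and 14 mm tall with a round stem 16 mm across on top, 40 mm tall in all, 60 g. Origin: centre of the foot's underside; z points along the stem. At the start it stands on the tray's floor in the heap, feet nearly touching.
- stopper6: ceramic jar stopper (blue), may be absent: a round foot 36 mm across and 14 mm tall with a round stem 16 mm across on top, 40 mm tall in all, 60 g. Origin: centre of the foot's underside; z points along the stem. At the start it stands on the tray's floor in the heap, feet nearly touching.
- stopper7: ceramic jar stopper (brown), may be absent: a round foot 36 mm across and 14 mm tall with a round stem 16 mm across on top, 40 mm tall in all, 60 g. Origin: centre of the foot's underside; z points along the stem. At the start it stands astray in the channel near the drying end, on the table.
- stopper8: ceramic jar stopper (blue), may be absent: a round foot 36 mm across and 14 mm tall with a round stem 16 mm across on top, 40 mm tall in all, 60 g. Origin: centre of the foot's underside; z points along the stem. At the start it stands astray in the channel near the drying end, on the table.
Mind the look-alikes: they are no part of the job. Leave any purple look-alike of the stopper1 alone.

How it is judged:
By the outcome, as a careful person would: the job done as asked, in the order asked, and still so for the second after the job is handed in, with the robot touching nothing.
Of stopper4, stopper5, stopper6, stopper7, stopper8 only 3 to 5 are there at a start; the rules pass over those that are not, and their reading is None.
At some moment in a run one of stopper1, stopper2, stopper3, stopper5, stopper6, stopper7, stopper8 may be knocked a few centimetres aside while the robot is not near it.
It also fails if it takes over 210 s, if anything falls off the work surface, if the arm or the gripper's body presses on something with over 40 N, if the wrist force passes 120 N, or if a joint passes its speed limit or range.

## Robot

A 6-joint arm with a two-finger parallel gripper is mounted at the origin on the work surface. World frame = base frame: x ahead of the robot, y to its left, z up, the work surface at z = 0. Lengths are in m, angles in degrees, forces in N, time in s.
With the tool pointing down it reaches from about 0.3 to 0.75 m from the base axis. Payload 8.5 kg.
Tool frame: the origin (TCP) lies at the very end of the fingers, on their centre line; the grasp point (between the pads) lies 19 mm behind it (env.tcp_to_grasp is the distance from the TCP to the grasp point, in m); z points along the fingers, y is the line along which they close (so a half turn about z gives the same grasp; the last joint's range is limited). The gripper opens to 85 mm and grips with 20 to 120 N. Pads are 22 mm wide; open, the fingers measure 114 mm over their backs; the gripper's body (76 mm by 85 mm) begins 54 mm behind the grasp point. The pads swing forward as they close: fully open they stand 13 mm farther back than shut.
Start: joints at [-88.768, 21.807, 74.336, -0, 83.858, -12.336], TCP at [0.129, -0.535, 0.231] pointing down, gripper open.
Joint ranges: [-178.18, 178.18], [-50.72, 133.34], [12.68, 142.11], [-81.47, 261.47], [9.98, 163.14], [-165.26, 165.26]. Speed limits (degrees/s): [136.94, 136.94, 180, 180, 180, 180].

## Interface

Orientations are given as a 3x3 rotation matrix whose columns are the frame's x, y, z axes.
In Python, from rig import status, get_image, env gives the robot as it stands.
- The arm moves only by the shell command python3 -m handwheel 'ROWS' [FORCE]. ROWS is text: rows parted by semicolons, each of 7 numbers parted by spaces: the shift along the world's x, y, z in cm, then the turn, a rotation vector about the world's x, y, z in degrees, then the opening, from 0 (shut) to 1 (fully open). In form: dx dy dz wx wy wz gripper; .... A call has 1 to 8 rows; each row is the pose to reach, as a shift and turn from the pose commanded when the call began; what a row does not reach only later rows make up. A row lasts 1/12 s, in which the tool goes at most 41.7 mm and 7.16 degrees, less where a joint would pass 70% of its speed; a pose out of reach is approached as far as the arm can. A call with a gripper value outside its range is refused whole. The fingers move at their own pace and stop on an object; FORCE is the grip in N (left out, the last holds). Time passes only in rows, so rows that repeat a pose let the fingers close. It gives the time, the measured TCP pose, the force, the opening and the grip force at its end, in the units of the state.
- status.observe(): the state, without advancing time (a new reading comes with each control period).
- get_image(name): name is "side" or "top"; returns a dict with "color" (480x640x3 uint8, red, green, blue), "vertical_fov" (degrees; the focal length in pixels is half the picture's height over the tangent of half this angle, whatever the lens; pixels are square), "cx", "cy" (the principal point, pixels), "xyz" and "orientation" of the camera in the world. Camera axes: x right, y down, z forward; pixel columns grow to the right and rows downward; lengths in m; the calibration is good to about 2 mm. A picture is of the moment at which its call begins. There is no depth.
- env.close_job(): hands the job in; it is judged then, once.
The state is a dict: "time_s": time; "q": joint angles; "qvel": joint speeds; "joint_efforts": joint torques, N m; "position": TCP position; "tool_rot": TCP orientation; "ft_force": force on the tool from outside, world axes, zero at the start; "wrist_torque": the same for the moment, N m; "grip_width": finger opening in m; "gripper_force": force on a finger pad.
Only numpy, scipy, OpenCV 4.12 (cv2) and the standard library are available. Lean on these libraries where they do the work, as an engineer would, in place of code of your own. Each camera call takes 0.05 s, during which the arm holds its last target. There are 200 camera calls.

## Working session

There is one attempt and no reset: what is moved stays moved. The work goes in short steps, Python scripts to look and compute and a shell command to move; the robot and the scene stay as the last step left them, time stands still between calls to the robot, and variables do not carry over. Pictures are saved under pics/ and viewed, at most 14 in all, crops included, and the job is handed in when it is done.

```bash
ls; mkdir -p pics
python3 - <<'E'
from rig import status,get_image,env
import cv2
for n in("top","side"):
    d=get_image(n);cv2.imwrite(f"pics/{n}0.png",d["color"][:,:,::-1]);d.pop("color");print(n,d)
s=status.observe();print(s)
E
```

```text
pics
top {'vertical_fov': 50.18008702214212, 'cx': 317.60636110944694, 'cy': 241.63741791727932, 'xyz': array([ 0.22136397, -0.06346156,  1.46961042]), 'orientation': array([[ 0.02761374, -0.98151765,  0.18936892],
       [-0.99956882, -0.02522046,  0.01503684],
       [-0.00998295, -0.18970249, -0.98179087]])}
side {'vertical_fov': 53.04885645515864, 'cx': 328.9415747684714, 'cy': 245.81841771632455, 'xyz': array([ 0.07975865, -0.79019116,  0.67070625]), 'orientation': array([[ 0.85850654, -0.29834896,  0.41707843],
       [-0.51279926, -0.49653758,  0.70034802],
       [-0.00185299, -0.81513087, -0.57927389]])}
{'time_s': 0.1, 'q': array([-8.87692984e+01,  2.18376388e+01,  7.43793941e+01,  1.65880525e-04,
        8.38584014e+01, -1.23367000e+01]), 'qvel': array([ 0.05388308, -0.04037661, -0.22428175, -0.03320847,  0.01358197,
       -0.02498616]), 'joint_efforts': array([ 3.79151330e-03, -4.49216831e+01, -2.31655151e+01, -1.46347143e-04,
        3.66108914e-03, -1.78101715e-05]), 'position': array([ 0.1290081 , -0.53438513,  0.23077474]), 'tool_rot': array([[ 9.72094704e-01,  2.34588759e-01, -2.53997716e-05],
       [ 2.34588588e-01, -9.72093854e-01,  1.31633618e-03],
       [ 2.84106709e-04, -1.28556192e-03, -9.99999133e-01]]), 'ft_force': array([-0.56217575,  0.64412763, -0.14154594]), 'wrist_torque': array([ 0.00656137, -0.03302348, -0.00392723]), 'gripper_force': 0.0, 'grip_width': 0.0851754592597647}
```

View pics/top0.png

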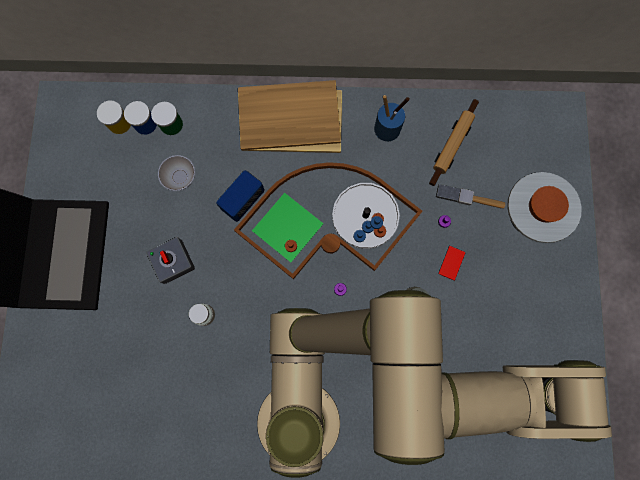

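View pics/side0.png

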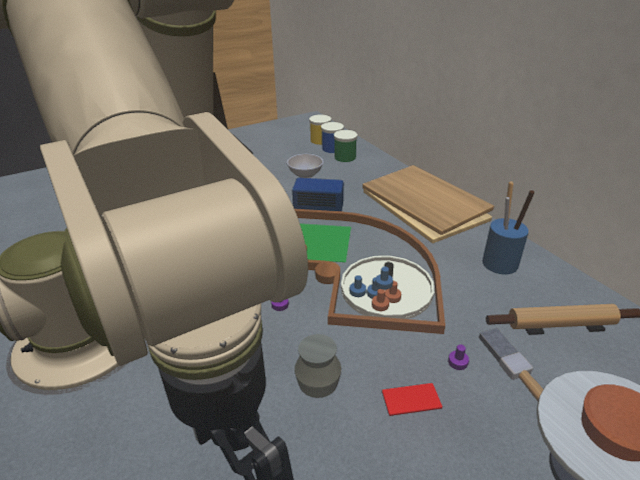

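The top view shows the rail with the tray at its right leg (366,215), the green drying end at (288,228), one brown stray stopper at (291,246), the key at (166,257), and the heap near (370,230). The purple look-alikes are at (340,289) and (445,221). I'll enlarge the heap.

```bash
cat > h.py <<'E'
import numpy as np,cv2
from rig import status,get_image,env
def K(d):
    f=240/np.tan(np.radians(d["vertical_fov"]/2));return f,d["cx"],d["cy"]
def ray(d,u,v,z):
    f,cx,cy=K(d);r=np.asarray(d["orientation"])@np.array([(u-cx)/f,(v-cy)/f,1]);c=np.asarray(d["xyz"])
    return (c+r*(z-c[2])/r[2])
def proj(d,p):
    f,cx,cy=K(d);q=np.asarray(d["orientation"]).T@(np.asarray(p)-d["xyz"]);return np.array([cx+f*q[0]/q[2],cy+f*q[1]/q[2]])
def crop(d,u0,v0,u1,v1,s):
    return cv2.resize(d["color"][v0:v1,u0:u1,::-1],None,fx=s,fy=s,interpolation=cv2.INTER_CUBIC)
def blobs(d,kind,amin=8,box=None):
    h=cv2.cvtColor(d["color"],cv2.COLOR_RGB2HSV);H,S,V=[h[:,:,i].astype(int) for i in range(3)]
    m={"blue":(H>98)&(H<120)&(S>110),"brown":(H<14)&(S>110),"green":(H>50)&(H<75)&(S>120),"red":((H<4)|(H>176))&(S>200),"white":(S<25)&(V>170),"black":(V<40)}[kind].astype(np.uint8)
    if box: b=np.zeros_like(m);b[box[1]:box[3],box[0]:box[2]]=1;m*=b
    n,l,st,c=cv2.connectedComponentsWithStats(m)
    return [(c[i].round(1),st[i].tolist()) for i in range(1,n) if st[i][4]>=amin],m
E
python3 - <<'E'
from h import *
t=get_image("top");s=get_image("side")
a=crop(t,225,160,425,285,4);cv2.imwrite("pics/a.png",a)
b=crop(s,325,235,450,325,6);cv2.imwrite("pics/b.png",b)
for k,z in(("green",0),("red",.091),("white",.016),("black",.066),("blue",.02),("brown",.02)):
    for c,st in blobs(t,k,6,(140,150,430,280))[0]: print(k,c,st,ray(t,*c,z).round(3))
E
```

```text
green [287. 226.] [252, 193, 71, 69, 2417] [0.549 0.05  0.   ]
green [151.1 253.1] [150, 252, 3, 3, 8] [0.458 0.444 0.   ]
red [164.6 257.3] [160, 251, 11, 13, 74] [0.433 0.374 0.091]
white [364.  212.9] [333, 183, 67, 64, 2566] [ 0.591 -0.174  0.016]
black [326.3 186.6] [239, 166, 178, 64, 312] [ 0.652 -0.062  0.066]
black [246.  204.6] [218, 185, 46, 37, 289] [0.594 0.164 0.066]
black [366.3 212.7] [363, 208, 8, 10, 51] [ 0.579 -0.177  0.066]
black [368.3 226.8] [366, 225, 6, 4, 10] [ 0.538 -0.183  0.066]
black [375.5 227.8] [373, 227, 6, 2, 6] [ 0.536 -0.203  0.066]
black [358.8 236.3] [357, 235, 5, 3, 6] [ 0.51  -0.157  0.066]
black [183.2 264.3] [166, 239, 29, 41, 158] [0.419 0.329 0.066]
black [352.  252.6] [348, 249, 9, 8, 9] [ 0.464 -0.138  0.066]
black [168.7 257.2] [164, 251, 9, 13, 49] [0.437 0.371 0.066]
black [330.5 252. ] [328, 252, 6, 1, 6] [ 0.464 -0.079  0.066]
black [162.7 261. ] [162, 259, 3, 5, 6] [0.426 0.387 0.066]
blue [238.8 194.2] [216, 170, 48, 52, 1139] [0.637 0.194 0.02 ]
blue [251.1 204.1] [241, 194, 20, 22, 31] [0.608 0.156 0.02 ]
blue [367.7 228.1] [354, 216, 29, 26, 334] [ 0.545 -0.185  0.02 ]
brown [327.9 217.9] [234, 163, 188, 116, 2294] [ 0.572 -0.069  0.02 ]
brown [378.5 215.4] [372, 213, 12, 8, 34] [ 0.583 -0.216  0.02 ]
brown [379.9 231.5] [374, 226, 12, 11, 94] [ 0.535 -0.22   0.02 ]
brown [290.5 245.5] [285, 240, 12, 12, 113] [0.488 0.036 0.02 ]
brown [164.8 257.3] [160, 251, 11, 13, 77] [0.444 0.396 0.02 ]
```

View pics/a.png

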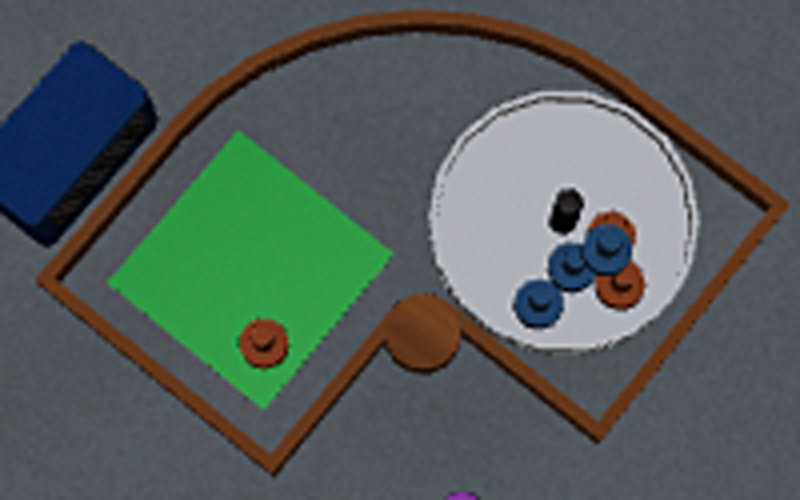

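View pics/b.png

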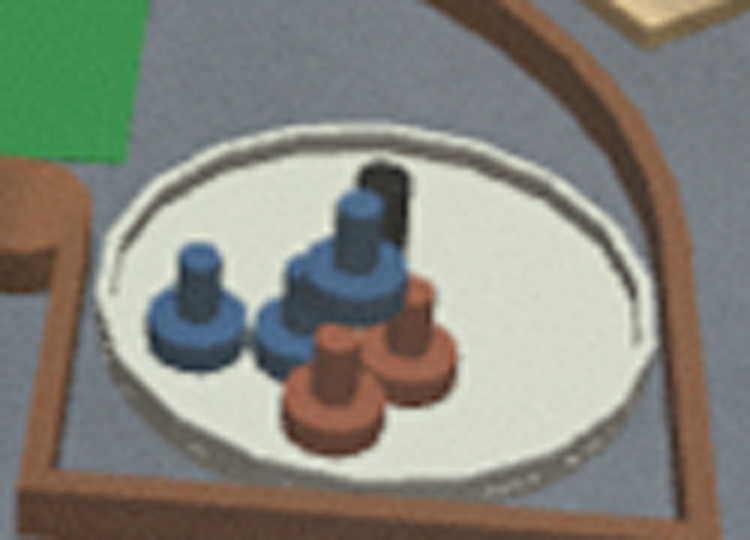

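Crop a shows the stray brown stopper at (264,345) and the tray on the loading leg with a visible gap at its end wall. Crop b shows the tops of five stems: left blue (200,252), top blue (360,203) standing on a trio, near brown (336,338), far brown (420,288) and mid blue (~305,262). That makes six stoppers with the stray.

Run:
```python
from h import *
t=get_image("top");s=get_image("side")
B=lambda x,y:(325+x/6,235+y/6);A=lambda x,y:(225+x/4,160+y/4)
S={"blueL":((200,252),.046),"top":((360,203),.086),"brN":((336,338),.046),"brF":((420,288),.046),"blM":((305,262),.046)}
for k,(p,z) in S.items():
    w=ray(s,*B(*p),z); u=proj(t,w); print(k,w.round(4),"in a:",((u-[225,160])*4).round(0))
# feet top-centres seen in top crop
for k,(p,z) in {"blueL":((540,303),.02),"brN":((620,284),.02),"blM":((573,266),.02),"top":((607,249),.06),"stray":((264,343),.014),"disc":((423,333),.022),"posttop":((569,199),.066)}.items(): print("T",k,ray(t,*A(*p),z).round(4))
print("side post",ray(s,*B(385,172),.066).round(4))
g=ray(t,*blobs(t,"green",1000)[0][0][0],0)[:2]
_,m=blobs(t,"white",500,(325,175,405,255))
c=max(cv2.findContours(m,cv2.RETR_EXTERNAL,cv2.CHAIN_APPROX_NONE)[0],key=cv2.contourArea)[:,0]
hull=cv2.convexHull(c)[:,0];P=np.array([ray(t,*q,.016)[:2] for q in hull],np.float32)
(x,y),r=cv2.minEnclosingCircle(P);print("tray",x,y,r)
d=ray(t,*A(423,333),.022)[:2]
print("green",g,np.linalg.norm(g-d))
# rail axes: end=(64,120)mm
a=np.arctan2(*(g-d)[::-1])-np.arctan2(.1202,.0636);X=np.array([np.cos(a),np.sin(a)]);Y=np.array([-X[1],X[0]])
for n,(p,q) in {"start":(.0636,-.1202),"a0":(.092,-.092),"corner":(.13,0),"end":(.0636,.1202)}.items(): print(n,(d+p*X+q*Y).round(4))
print("railang",np.degrees(a))
for k in("red",): print([ (c,ray(t,*c,.091).round(4)) for c,_ in blobs(t,k,20,(140,230,200,290))[0]])
```

```text
blueL [ 0.5246 -0.161   0.046 ] in a: [540. 291.]
top [ 0.5552 -0.2071  0.086 ] in a: [611. 238.]
brN [ 0.5381 -0.2214  0.046 ] in a: [625. 275.]
brF [ 0.5775 -0.2151  0.046 ] in a: [617. 221.]
blM [ 0.5523 -0.1839  0.046 ] in a: [572. 254.]
T blueL [ 0.5214 -0.163   0.02  ]
T brN [ 0.5369 -0.2206  0.02  ]
T blM [ 0.5493 -0.1866  0.02  ]
T top [ 0.5532 -0.207   0.06  ]
T stray [0.4881 0.0354 0.014 ]
T disc [ 0.4968 -0.0792  0.022 ]
T posttop [ 0.5872 -0.1794  0.066 ]
side post [ 0.589  -0.1776  0.066 ]
tray 0.58650141954422 -0.17863433063030243 0.09751846641302109
green [0.54900888 0.05026661] 0.13957191990270182
start [ 0.5725 -0.1922]
a0 [ 0.5978 -0.1612]
corner [ 0.6261 -0.0658]
end [0.5477 0.0469]
railang 5.932012479424183
[(array([164.6, 257.3]), array([0.433 , 0.3743, 0.091 ]))]
```

```bash
python3 -m handwheel '2 1.5 0 0 0 0 0.4; 5 3.8 0 0 0 0 0.4; 8.5 6.5 0 0 0 0 0.4; 12 9.2 0 0 0 0 0.4; 15.5 11.9 0 0 0 0 0.4; 18.5 14.2 0 0 0 0 0.4; 20.5 15.8 0 0 0 0 0.4; 21.2 16.3 0 0 0 0 0.4'; python3 -m handwheel '2 1.5 0 0 0 0 0.4; 5 3.8 0 0 0 0 0.4; 8.5 6.5 0 0 0 0 0.4; 12 9.2 0 0 0 0 0.4; 15.5 11.9 0 0 0 0 0.4; 18.5 14.2 -2 0 0 0 0.4; 20.5 15.9 -4 0 0 0 0.4; 21.3 16.4 -6 0 0 0 0.4';python3 -m handwheel '0 0 0 0 0 0 0.4;0 0 0 0 0 0 0.4'
python3 - <<'E'
from h import *
t=get_image("top");s=get_image("side")
cv2.imwrite("pics/c.png",np.hstack([crop(t,320,170,420,270,4),crop(s,330,190,430,290,4)]))
E
```

```text
time_s: 0.97
position: [0.3436, -0.3688, 0.2315]
tool_rot: [[0.971, 0.238, 0.001], [0.238, -0.971, 0.0], [0.001, -0.0, -1.0]]
ft_force: [1.0, -0.0, 0.2]
grip_width: 0.0342
gripper_force: 0.0
time_s: 1.63
position: [0.5565, -0.2049, 0.17]
tool_rot: [[0.971, 0.238, 0.001], [0.238, -0.971, 0.0], [0.001, -0.0, -1.0]]
ft_force: [-0.6, 0.7, -0.2]
grip_width: 0.0343
gripper_force: 0.0
time_s: 1.8
position: [0.5536, -0.2079, 0.1707]
tool_rot: [[0.972, 0.235, -0.002], [0.235, -0.972, 0.001], [-0.002, -0.001, -1.0]]
ft_force: [-0.0, 0.1, -0.1]
grip_width: 0.0341
gripper_force: 0.0
```

View pics/c.png

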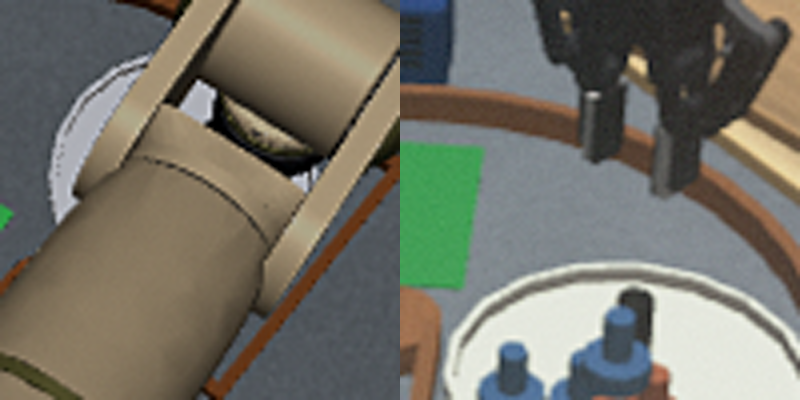

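The tool stands above the heap, with fingertips in the right half of the crop at (600,158) and (668,192), straddling the top blue stem at (620,320). Now I'll grasp it.

```bash
python3 -m handwheel '0 0 -3 0 0 0 0.4;0 0 -6 0 0 0 0.4;0 0 -8 0 0 0 0.4;0 0 -9.5 0 0 0 0.4;0 0 -10.4 0 0 0 0.4;0 0 -10.7 0 0 0 0.4;0 0 -10.7 0 0 0 0.4;0 0 -10.7 0 0 0 0.4' 25; python3 -m handwheel '0 0 0 0 0 0 0;0 0 0 0 0 0 0;0 0 0 0 0 0 0;0 0 0 0 0 0 0;0 0 0 0 0 0 0;0 0 0 0 0 0 0' 25; python3 -m handwheel '0 0 0.5 0 0 0 0;0 0 1.5 0 0 0 0;0 0 3 0 0 0 0;0 0 5 0 0 0 0;0 0 7 0 0 0 0;0 0 8 0 0 0 0;0 0 8 0 0 0 0' 25
```

```text
time_s: 2.57
position: [0.5544, -0.2084, 0.0657]
tool_rot: [[0.972, 0.234, 0.002], [0.234, -0.972, -0.001], [0.002, 0.002, -1.0]]
ft_force: [-0.4, 0.5, 0.1]
grip_width: 0.034
gripper_force: 0.0
time_s: 3.07
position: [0.5545, -0.2079, 0.0655]
tool_rot: [[0.972, 0.235, 0.002], [0.235, -0.972, -0.001], [0.001, 0.002, -1.0]]
ft_force: [-1.0, -1.0, 6.4]
grip_width: 0.0148
gripper_force: 24.5
time_s: 3.65
position: [0.5549, -0.2081, 0.1471]
tool_rot: [[0.972, 0.235, 0.004], [0.235, -0.972, -0.003], [0.003, 0.003, -1.0]]
ft_force: [0.8, 0.0, -0.4]
grip_width: 0.0147
gripper_force: 24.5
```

```bash
python3 -m handwheel '1 1 0 0 0 0 0;3 3 0 0 0 0 0;5.5 5 0 0 0 0 0;7.3 6.8 0 0 0 0 0;8 7.4 0 0 0 0 0;8 7.4 0 0 0 0 0;8 7.4 0 0 0 0 0;8 7.4 0 0 0 0 0' 25;  python3 -m handwheel '0 0 -2 0 0 0 0;0 0 -5 0 0 0 0;0 0 -8 0 0 0 0;0 0 -10 0 0 0 0;0 0 -11 0 0 0 0;0 0 -11.6 0 0 0 0;0 0 -11.6 0 0 0 0;0 0 -11.6 0 0 0 0' 25
```

```text
time_s: 4.32
position: [0.6332, -0.1343, 0.1438]
tool_rot: [[0.972, 0.234, -0.001], [0.234, -0.972, 0.0], [-0.001, -0.001, -1.0]]
ft_force: [0.4, -0.4, -0.2]
grip_width: 0.0148
gripper_force: 24.5
time_s: 4.98
position: [0.6344, -0.1342, 0.0295]
tool_rot: [[0.972, 0.234, 0.002], [0.234, -0.972, -0.001], [0.001, 0.001, -1.0]]
ft_force: [0.5, 0.3, -0.9]
grip_width: 0.0147
gripper_force: 24.5
```

```bash
python3 -m handwheel '0 0 -0.15 0 0 0 0;0 0 -0.3 0 0 0 0;0 0 -0.3 0 0 0 0;0 0 -0.3 0 0 0 0' 25;  python3 -m handwheel '0 0 0 0 0 0 0.3;0 0 0 0 0 0 0.3;0 0 0 0 0 0 0.3;0 0 0 0 0 0 0.3; 0 0 2 0 0 0 0.3;0 0 5 0 0 0 0.3;0 0 8 0 0 0 0.3;0 0 8 0 0 0 0.3'; python3 -m handwheel '-3.5 -2 0 0 0 0 0.3;-7 -4 0 0 0 0 0.3;-10.5 -6 0 0 0 0 0.3;-14 -8 0 0 0 0 0.3;-17 -11 0 0 0 0 0.3;-19 -14 0 0 0 0 0.3;-19.5 -17 0 0 0 0 0.3;-19.5 -17 0 0 0 0 0.3'
python3 - <<'E'
from h import *
t=get_image("top");s=get_image("side");print(status.observe()["position"])
cv2.imwrite("pics/d.png",np.hstack([crop(t,325,175,405,255,5),crop(s,335,250,450,345,4)[:400]][0:1]))
cv2.imwrite("pics/e.png",crop(s,325,235,450,325,6))
E
```

```text
time_s: 5.32
position: [0.6341, -0.1337, 0.0257]
tool_rot: [[0.972, 0.235, 0.001], [0.235, -0.972, -0.0], [0.0, 0.0, -1.0]]
ft_force: [0.8, -0.5, -0.5]
grip_width: 0.0146
gripper_force: 24.5
time_s: 5.98
position: [0.6364, -0.1345, 0.1116]
tool_rot: [[0.972, 0.235, 0.01], [0.235, -0.972, -0.004], [0.008, 0.006, -1.0]]
ft_force: [1.0, -0.0, 0.7]
grip_width: 0.0257
gripper_force: 0.0
time_s: 6.65
position: [0.4377, -0.3085, 0.1055]
tool_rot: [[0.973, 0.23, 0.001], [0.23, -0.973, -0.003], [0.0, 0.003, -1.0]]
ft_force: [0.5, -0.7, -0.1]
grip_width: 0.0255
gripper_force: 0.0
[ 0.43867398 -0.30423075  0.1050766 ]
```

View pics/e.png

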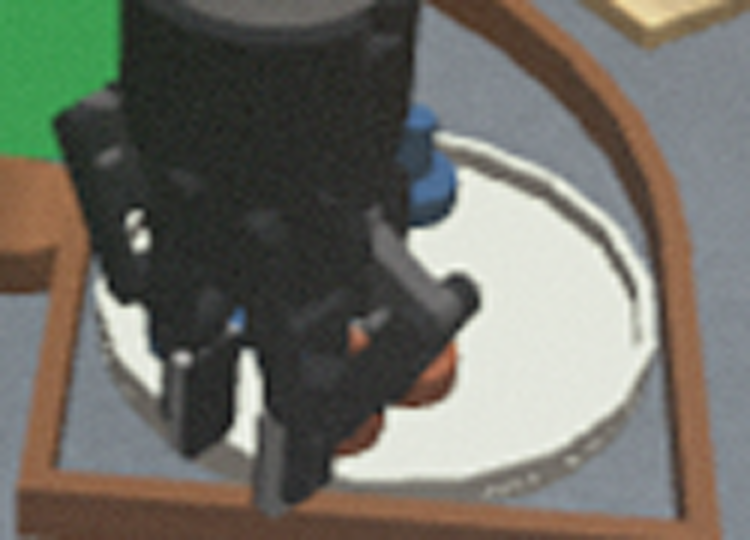

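The placed blue stopper stands near the back of the tray at crop (432,180); the gripper hides the rest. I'll move over the stray stopper and look again.

```bash
python3 -m handwheel '0 1 3 0 0 0 0.3;0 4 5 0 0 0 0.3;0 8 5 0 0 0 0.3;0.5 12 5 0 0 0 0.3;1 16 5 0 0 0 0.3;2 20 5 0 0 0 0.3;3 24 5 0 0 0 0.3;4 27 5 0 0 0 0.3';python3 -m handwheel '0.5 3 0 0 0 0 0.3;0.9 5.5 0 0 0 0 0.3;0.9 6.7 0 0 0 0 0.3;0.9 7 0 0 0 0 0.3;0.9 7 0 0 0 0 0.3;0.9 7 0 0 0 0 0.3'
python3 - <<'E'
from h import *
t=get_image("top");s=get_image("side");print(status.observe()["position"])
cv2.imwrite("pics/f.png",np.hstack([crop(t,335,185,400,250,6),crop(s,335,260,440,325,6)[:,:]][:1]))
a=crop(t,333,180,403,253,5);b=crop(s,240,220,440,320,4)
c=np.zeros((800,800,3),np.uint8)[:600];c=np.zeros((600,800,3),np.uint8);
b=crop(s,280,235,440,325,5);a=crop(t,335,200,400,230,5)
cv2.imwrite("pics/f.png",b);np.save("t.npy",t["color"])
E
```

```text
time_s: 7.42
position: [0.4785, -0.0293, 0.1554]
tool_rot: [[0.971, 0.237, -0.0], [0.237, -0.971, 0.001], [-0.0, -0.001, -1.0]]
ft_force: [0.3, -0.2, 0.0]
grip_width: 0.0254
gripper_force: 0.0
time_s: 7.92
position: [0.4878, 0.0358, 0.1553]
tool_rot: [[0.972, 0.235, -0.0], [0.235, -0.972, -0.0], [-0.0, 0.0, -1.0]]
ft_force: [0.5, 0.8, -0.2]
grip_width: 0.0256
gripper_force: 0.0
[0.48796489 0.03532265 0.15531695]
```

View pics/f.png

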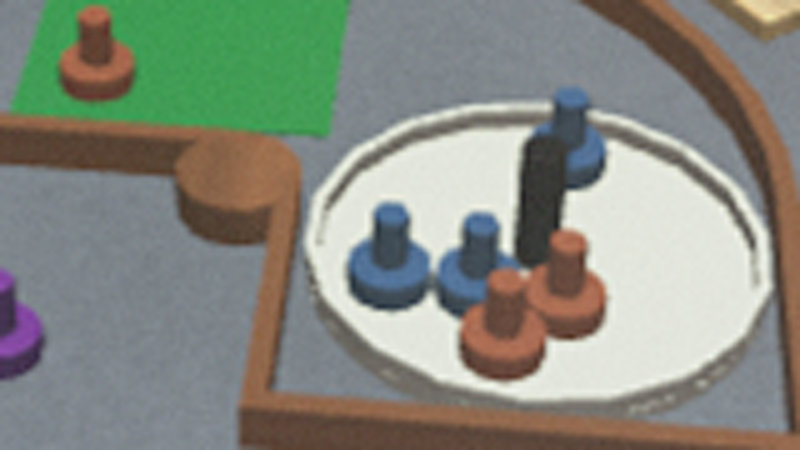

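All six stoppers are visible and upright, with stem tops at stray (96,15), left blue (392,210), mid blue (481,220), near brown (505,280), far brown (568,238) and placed blue (571,96). I'll re-measure them.

Run:
```python
from h import *
s=get_image("side")
for k,(x,y,z) in {"stray":(96,15,.04),"blueL":(392,210,.046),"blM":(481,220,.046),"brN":(505,280,.046),"brF":(568,238,.046),"placed":(571,96,.046),"post":(545,143,.066)}.items(): print(k,ray(s,280+x/5,235+y/5,z).round(4))
```

```text
stray [0.4908 0.0347 0.04  ]
blueL [ 0.5247 -0.1611  0.046 ]
blM [ 0.5523 -0.1852  0.046 ]
brN [ 0.5387 -0.2206  0.046 ]
brF [ 0.5758 -0.2127  0.046 ]
placed [ 0.6357 -0.1356  0.046 ]
post [ 0.5889 -0.1773  0.066 ]
```

```bash
python3 -m handwheel '0 0 -3 0 0 0 0.3;0 0 -6.5 0 0 0 0.3;0 0 -9.5 0 0 0 0.3;0.1 0 -12 0 0 0 0.3;0.1 0 -13.1 0 0 0 0.3;0.1 0 -13.4 0 0 0 0.3;0.1 0 -13.4 0 0 0 0.3;0.1 0 -13.4 0 0 0 0.3' 25; python3 -m handwheel '0 0 0 0 0 0 0;0 0 0 0 0 0 0;0 0 0 0 0 0 0;0 0 0 0 0 0 0;0 0 0 0 0 0 0;0 0 0 0 0 0 0' 25; python3 -m handwheel '0 0 0.5 0 0 0 0;0 0 1.5 0 0 0 0;0 0 4 0 0 0 0;0 0 7 0 0 0 0;0 0 10 0 0 0 0;0 0 12 0 0 0 0;0 0 12 0 0 0 0' 25
python3 -m handwheel '1 -1.5 0 0 0 0 0;3 -4.4 0 0 0 0 0;5 -7.3 0 0 0 0 0;7 -10.2 0 0 0 0 0;9 -13.1 0 0 0 0 0;11 -16 0 0 0 0 0;13 -18.9 0 0 0 0 0;14.5 -21.1 0 0 0 0 0'; python3 -m handwheel '1 -1.4 0 0 0 0 0;1.5 -2.2 0 0 0 0 0;1.5 -2.2 0 0 0 0 0;1.5 -2.2 0 0 0 0 0;1.5 -2.2 0 0 0 0 0'
```

```text
time_s: 8.73
position: [0.4895, 0.0359, 0.022]
tool_rot: [[0.972, 0.234, 0.001], [0.234, -0.972, -0.0], [0.001, 0.0, -1.0]]
ft_force: [1.0, -0.1, 0.6]
grip_width: 0.0256
gripper_force: 0.0
time_s: 9.23
position: [0.4896, 0.0361, 0.0223]
tool_rot: [[0.972, 0.235, 0.002], [0.235, -0.972, -0.001], [0.002, 0.001, -1.0]]
ft_force: [-0.3, -1.1, 6.6]
grip_width: 0.0146
gripper_force: 24.9
time_s: 9.82
position: [0.4906, 0.0363, 0.1456]
tool_rot: [[0.972, 0.235, 0.008], [0.235, -0.972, -0.001], [0.007, 0.003, -1.0]]
ft_force: [0.2, -0.4, -0.3]
grip_width: 0.0142
gripper_force: 24.5
time_s: 10.48
position: [0.6347, -0.1768, 0.1402]
tool_rot: [[0.972, 0.234, -0.001], [0.234, -0.972, 0.0], [-0.001, -0.001, -1.0]]
ft_force: [1.0, -0.8, -0.7]
grip_width: 0.0146
gripper_force: 24.5
time_s: 10.9
position: [0.6485, -0.1954, 0.1412]
tool_rot: [[0.972, 0.235, -0.001], [0.235, -0.972, 0.001], [-0.001, -0.001, -1.0]]
ft_force: [-0.8, 0.3, -0.3]
grip_width: 0.0147
gripper_force: 24.5
```

```bash
python3 -m handwheel '0 0 -2 0 0 0 0;0 0 -5 0 0 0 0;0 0 -8 0 0 0 0;0 0 -10 0 0 0 0;0 0 -10.9 0 0 0 0;0 0 -11.2 0 0 0 0;0 0 -11.2 0 0 0 0;0 0 -11.2 0 0 0 0' 25; python3 -m handwheel '0 0 0 0 0 0 0.3;0 0 0 0 0 0 0.3;0 0 0 0 0 0 0.3;0 0 0 0 0 0 0.3; 0 0 2 0 0 0 0.3;0 0 5 0 0 0 0.3;0 0 8 0 0 0 0.3;0 0 8 0 0 0 0.3'; python3 -m handwheel '-2 0.5 0 0 0 -2 0.3;-5 0.8 0 0 0 -4 0.3;-8 1 0 0 0 -4 0.3;-9.5 1.1 0 0 0 -4 0.3;-9.75 1.1 0 0 0 -4 0.3;-9.75 1.1 0 0 0 -4 0.3;-9.75 1.1 0 0 0 -4 0.3'
```

```text
time_s: 11.57
position: [0.6497, -0.1967, 0.031]
tool_rot: [[0.972, 0.235, 0.002], [0.235, -0.972, -0.001], [0.002, 0.002, -1.0]]
ft_force: [0.1, -0.0, -0.2]
grip_width: 0.015
gripper_force: 24.6
time_s: 12.23
position: [0.6513, -0.1977, 0.1161]
tool_rot: [[0.972, 0.235, 0.01], [0.235, -0.972, -0.005], [0.008, 0.007, -1.0]]
ft_force: [1.3, -0.3, 0.8]
grip_width: 0.0256
gripper_force: 0.0
time_s: 12.82
position: [0.5525, -0.186, 0.1096]
tool_rot: [[0.986, 0.166, 0.001], [0.166, -0.986, -0.001], [0.001, 0.001, -1.0]]
ft_force: [-0.2, 0.7, -0.2]
grip_width: 0.0253
gripper_force: 0.0
```

```bash
python3 -m handwheel '-0.15 0.15 0 0 0 0 0.3;-0.15 0.15 -2 0 0 0 0.3;-0.15 0.15 -4.5 0 0 0 0.3;-0.15 0.15 -6.5 0 0 0 0.3;-0.15 0.15 -7.8 0 0 0 0.3;-0.15 0.15 -8.2 0 0 0 0.3;-0.15 0.15 -8.2 0 0 0 0.3;-0.15 0.15 -8.2 0 0 0 0.3' 25; python3 -m handwheel '0 0 0 0 0 0 0;0 0 0 0 0 0 0;0 0 0 0 0 0 0;0 0 0 0 0 0 0;0 0 0 0 0 0 0;0 0 0 0 0 0 0' 25; python3 -m handwheel '0 0 0.5 0 0 0 0;0 0 1.5 0 0 0 0;0 0 4 0 0 0 0;0 0 6.5 0 0 0 0;0 0 8 0 0 0 0;0 0 8 0 0 0 0;0 0 8 0 0 0 0' 25; python3 -m handwheel '0.3 1 0 0 0 0 0;0.8 3 0 0 0 0 0;1.4 5 0 0 0 0 0;1.9 6.4 0 0 0 0 0;2 6.8 0 0 0 0 0;2 6.8 0 0 0 0 0;2 6.8 0 0 0 0 0;2 6.8 0 0 0 0 0' 25
```

```text
time_s: 13.48
position: [0.5507, -0.1843, 0.0277]
tool_rot: [[0.986, 0.166, 0.001], [0.166, -0.986, -0.0], [0.001, 0.001, -1.0]]
ft_force: [-0.2, 0.2, 0.6]
grip_width: 0.0259
gripper_force: 0.0
time_s: 13.98
position: [0.5506, -0.1843, 0.0282]
tool_rot: [[0.986, 0.166, 0.002], [0.166, -0.986, -0.001], [0.002, 0.001, -1.0]]
ft_force: [0.1, 1.0, 5.6]
grip_width: 0.0145
gripper_force: 25.0
time_s: 14.57
position: [0.55, -0.1842, 0.108]
tool_rot: [[0.986, 0.166, 0.001], [0.166, -0.986, -0.001], [0.001, 0.001, -1.0]]
ft_force: [0.2, 0.6, -0.8]
grip_width: 0.0148
gripper_force: 24.5
time_s: 15.23
position: [0.5697, -0.1168, 0.1069]
tool_rot: [[0.986, 0.166, -0.001], [0.166, -0.986, 0.0], [-0.001, -0.0, -1.0]]
ft_force: [-0.2, 0.0, 0.1]
grip_width: 0.0148
gripper_force: 24.5
```

```bash
python3 -m handwheel '0 0 -2 0 0 0 0;0 0 -4.5 0 0 0 0;0 0 -6.5 0 0 0 0;0 0 -7.6 0 0 0 0;0 0 -7.95 0 0 0 0;0 0 -7.95 0 0 0 0;0 0 -7.95 0 0 0 0;0 0 -7.95 0 0 0 0' 25; python3 -m handwheel '0 0 0 0 0 0 0.3;0 0 0 0 0 0 0.3;0 0 0 0 0 0 0.3;0 0 0 0 0 0 0.3; 0 0 2 0 0 0 0.3;0 0 5 0 0 0 0.3;0 0 8 0 0 0 0.3;0 0 8 0 0 0 0.3'; python3 -m handwheel '0 -2 0 0 0 5 0.3;0.2 -5 0 0 0 11 0.3;0.3 -7.5 0 0 0 18 0.3;0.45 -9.2 0 0 0 25 0.3;0.45 -9.5 0 0 0 31 0.3;0.45 -9.5 0 0 0 31 0.3;0.45 -9.5 0 0 0 31 0.3;0.45 -9.5 0 0 0 31 0.3'
```

```text
time_s: 15.9
position: [0.5703, -0.1166, 0.0282]
tool_rot: [[0.986, 0.166, 0.001], [0.166, -0.986, -0.0], [0.001, 0.001, -1.0]]
ft_force: [-0.6, -0.1, -0.7]
grip_width: 0.0149
gripper_force: 25.1
time_s: 16.57
position: [0.5723, -0.117, 0.1134]
tool_rot: [[0.986, 0.166, 0.009], [0.166, -0.986, -0.004], [0.008, 0.005, -1.0]]
ft_force: [1.6, -0.4, 1.2]
grip_width: 0.0255
gripper_force: 0.0
time_s: 17.23
position: [0.5744, -0.2105, 0.1077]
tool_rot: [[0.761, 0.648, -0.0], [0.648, -0.761, 0.0], [-0.0, -0.0, -1.0]]
ft_force: [-0.3, 0.5, -0.8]
grip_width: 0.0255
gripper_force: 0.0
```

```bash
python3 -m handwheel '0 -0.1 0 0 0 0 0.3;0 -0.1 -2 0 0 0 0.3;0 -0.1 -4.5 0 0 0 0.3;0 -0.1 -6.5 0 0 0 0.3;0 -0.1 -7.8 0 0 0 0.3;0 -0.1 -8 0 0 0 0.3;0 -0.1 -8 0 0 0 0.3;0 -0.1 -8 0 0 0 0.3' 25; python3 -m handwheel '0 0 0 0 0 0 0;0 0 0 0 0 0 0;0 0 0 0 0 0 0;0 0 0 0 0 0 0;0 0 0 0 0 0 0;0 0 0 0 0 0 0' 25; python3 -m handwheel '0 0 0.5 0 0 0 0;0 0 1.5 0 0 0 0;0 0 4 0 0 0 0;0 0 6.5 0 0 0 0;0 0 8 0 0 0 0;0 0 8 0 0 0 0;0 0 8 0 0 0 0' 25; python3 -m handwheel '0.5 -0.6 0 0 0 0 0;1.5 -1.8 0 0 0 0 0;2.3 -2.7 0 0 0 0 0;2.5 -2.9 0 0 0 0 0;2.5 -2.9 0 0 0 0 0;2.5 -2.9 0 0 0 0 0;2.5 -2.9 0 0 0 0 0' 25
```

```text
time_s: 17.9
position: [0.575, -0.2121, 0.0288]
tool_rot: [[0.76, 0.65, 0.001], [0.65, -0.76, -0.001], [0.0, 0.001, -1.0]]
ft_force: [0.1, -1.4, -0.0]
grip_width: 0.0255
gripper_force: 0.0
time_s: 18.4
position: [0.5751, -0.2123, 0.029]
tool_rot: [[0.76, 0.65, 0.002], [0.65, -0.76, -0.001], [0.001, 0.002, -1.0]]
ft_force: [-0.4, 0.5, 6.8]
grip_width: 0.015
gripper_force: 24.9
time_s: 18.98
position: [0.5746, -0.2122, 0.1086]
tool_rot: [[0.76, 0.65, 0.001], [0.65, -0.76, -0.001], [0.0, 0.001, -1.0]]
ft_force: [0.2, 0.0, -1.0]
grip_width: 0.0151
gripper_force: 24.5
time_s: 19.57
position: [0.5991, -0.2406, 0.1073]
tool_rot: [[0.759, 0.651, -0.001], [0.651, -0.759, 0.001], [-0.0, -0.001, -1.0]]
ft_force: [-0.3, 0.3, -1.0]
grip_width: 0.0146
gripper_force: 24.5
```

Place it, then retreat over the drying end for a look.

```bash
python3 -m handwheel '0 0 -2 0 0 0 0;0 0 -4.5 0 0 0 0;0 0 -6.5 0 0 0 0;0 0 -7.6 0 0 0 0;0 0 -7.95 0 0 0 0;0 0 -7.95 0 0 0 0;0 0 -7.95 0 0 0 0;0 0 -7.95 0 0 0 0' 25; python3 -m handwheel '0 0 0 0 0 0 0.3;0 0 0 0 0 0 0.3;0 0 0 0 0 0 0.3;0 0 0 0 0 0 0.3; 0 0 2 0 0 0 0.3;0 0 5 0 0 0 0.3;0 0 8 0 0 0 0.3;0 0 10 0 0 0 0.3'; python3 -m handwheel '-1 2 2 0 0 0 0.3;-2.3 6 2 0 0 0 0.3;-3.5 10 2 0 0 0 0.3;-5 14 2 0 0 0 0.3;-6.5 18 2 0 0 0 0.3;-8 22 2 0 0 0 0.3;-10 25 2 0 0 0 0.3;-11 27 2 0 0 0 0.3';python3 -m handwheel '0 2 0 0 0 0 0.3;0 2 0 0 0 0 0.3;0 2 0 0 0 0 0.3'
python3 - <<'E'
from h import *
t=get_image("top");s=get_image("side");print(status.observe()["position"])
a=crop(t,325,175,425,285,5)[:500];b=crop(s,335,250,445,325,4)
c=np.zeros((550,800,3),np.uint8);c[:500,:400]=crop(t,330,180,410,280,5);c[:400,400:]=crop(s,340,240,440,340,4)
cv2.imwrite("pics/g.png",c)
E
```

```text
time_s: 20.23
position: [0.5997, -0.2411, 0.0289]
tool_rot: [[0.76, 0.65, 0.001], [0.65, -0.76, -0.001], [0.0, 0.001, -1.0]]
ft_force: [-1.2, -0.8, -1.3]
grip_width: 0.0148
gripper_force: 25.3
time_s: 20.9
position: [0.6001, -0.2414, 0.1313]
tool_rot: [[0.76, 0.65, 0.003], [0.65, -0.76, -0.002], [0.001, 0.003, -1.0]]
ft_force: [1.0, -0.4, 1.0]
grip_width: 0.0251
gripper_force: 0.0
time_s: 21.57
position: [0.487, 0.0318, 0.1485]
tool_rot: [[0.758, 0.652, -0.001], [0.652, -0.758, 0.001], [-0.0, -0.001, -1.0]]
ft_force: [0.5, -0.7, -0.1]
grip_width: 0.0256
gripper_force: 0.0
time_s: 21.82
position: [0.4895, 0.0494, 0.1486]
tool_rot: [[0.758, 0.652, 0.001], [0.652, -0.758, -0.0], [0.0, 0.001, -1.0]]
ft_force: [0.2, -1.8, 0.1]
grip_width: 0.0256
gripper_force: 0.0
[0.48982204 0.0482442  0.14834487]
```

View pics/g.png

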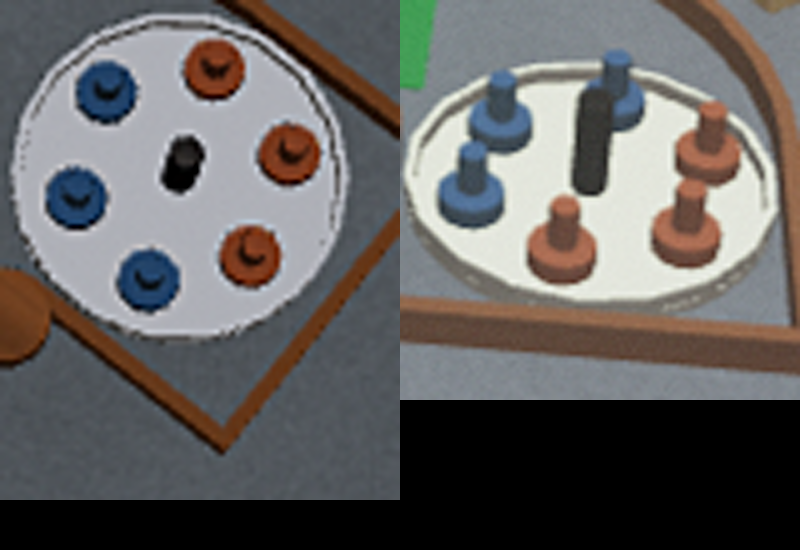

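The ring is even: six upright stoppers, none fallen, and the post is at top-crop (187,148). Next I'll refine the rail pose from its corners, using the pixels read in crop a.

Run:
```python
from h import *
t=get_image("top")
A=lambda x,y:(225+x/4,160+y/4)
r=np.sqrt(.5);u0=np.array([r,r]);n0=np.array([r,-r]);st=130*n0-40*u0;u1=np.array([-r,r]);n1=np.array([r,r]);en=130*n1+40*u1
M=[st-108*u0+112*n0,st-108*u0-112*n0,en+108*u1-112*n1,en+108*u1+112*n1,[0,0]]
W=[ray(t,*A(*p),.022)[:2]*1000 for p in((787,203),(598,438),(273,473),(39,280),(423,333))]
M.append(en);W.append(ray(t,*blobs(t,"green",800)[0][0][0],0)[:2]*1000 if 0 else np.array([549.0,50.3]))
M=np.array(M);W=np.array(W);m=M.mean(0);w=W.mean(0)
U,S,V=np.linalg.svd((M-m).T@(W-w));R=(V.T@U.T)
T=w-R@m
print("resid",(W-(M@R.T+T)).round(1).tolist(),"ang",np.degrees(np.arctan2(R[1,0],R[0,0])))
f=lambda p:(R@np.asarray(p)+T).round(1)
print("center",f([0,0]),"start",f(st),"end",f(en))
for a in(-45,-22.5,0,22.5,45):print(a,f(130*np.array([np.cos(np.radians(a)),np.sin(np.radians(a))])))
pt=ray(t,330+187/5,180+146/5,.066)[:2]*1000;print("post",pt, "in rail",R.T@(pt-T))
_,mm=blobs(t,"white",500,(325,175,405,255))
c=max(cv2.findContours(mm,cv2.RETR_EXTERNAL,cv2.CHAIN_APPROX_NONE)[0],key=cv2.contourArea)
P=np.array([ray(t,*q,.016)[:2] for q in cv2.convexHull(c)[:,0]],np.float32);print("tray",cv2.minEnclosingCircle(P))
```

```text
resid [[-0.8, 2.4], [1.1, 1.6], [0.2, -1.0], [-0.7, -4.0], [-2.2, -0.5], [2.3, 1.5]] ang 7.397220193943608
center [499.  -78.6] start [ 577.6 -189.7] end [546.7  48.8]
-45 [ 602. -158.]
-22.5 [ 624.5 -112.5]
0 [627.9 -61.9]
22.5 [611.7 -13.8]
45 [578.3  24.4]
post [ 588.85950276 -179.81121525] in rail [  76.06256992 -111.89344593]
tray ((0.58650141954422, -0.17863433063030243), 0.09751846641302109)
```

```bash
python3 -m handwheel '1 -2 0 0 0 0 0.4;2.6 -6 0 0 0 0 0.4;4.2 -10 0 0 0 0 0.4;6 -14 0 0 0 0 0.4;7.7 -18 0 0 0 0 0.4;9.2 -21 0 0 0 0 0.4;9.8 -22.5 0 0 0 0 0.4;9.8 -22.6 0 0 0 0 0.4'; python3 -m handwheel '0 0 -1 0 0 0 0.4;0 0 -4 0 0 0 0.4;0 0 -7 0 0 0 0.4;0 0 -9.5 0 0 0 0.4;0 0 -11 0 0 0 0.4;0 0 -11.3 0 0 0 0.4;0 0 -11.3 0 0 0 0.4;0 0 -11.3 0 0 0 0.4'; python3 -m handwheel '0 0 0 0 0 0 0.2;0 0 0 0 0 0 0.1;0 0 0 0 0 0 0;0 0 0 0 0 0 0;0 0 0 0 0 0 0;0 0 0 0 0 0 0;0 0 0 0 0 0 0' 40
```

```text
time_s: 22.63
position: [0.5881, -0.182, 0.1474]
tool_rot: [[0.763, 0.647, 0.0], [0.647, -0.763, -0.001], [-0.0, 0.001, -1.0]]
ft_force: [0.6, 0.2, 0.0]
grip_width: 0.0346
gripper_force: 0.0
time_s: 23.3
position: [0.5878, -0.1768, 0.0362]
tool_rot: [[0.759, 0.651, 0.001], [0.651, -0.759, -0.0], [0.0, 0.001, -1.0]]
ft_force: [0.3, -0.3, 0.7]
grip_width: 0.0345
gripper_force: 0.0
time_s: 23.88
position: [0.5879, -0.177, 0.0368]
tool_rot: [[0.76, 0.651, 0.002], [0.651, -0.76, -0.0], [0.001, 0.001, -1.0]]
ft_force: [-2.4, 2.3, 6.5]
grip_width: 0.0191
gripper_force: 39.3
```

```bash
python3 -m handwheel '-0.1 -0.13 0 0 0 0 0;-0.2 -0.26 0 0 0 0 0;-0.3 -0.4 0 0 0 0 0;-0.4 -0.53 0 0 0 0 0;-0.5 -0.66 0 0 0 0 0;-0.6 -0.8 0 0 0 0 0;-0.7 -0.93 0 0 0 0 0;-0.7 -0.93 0 0 0 0 0' 40; python3 -m handwheel '-0.1 -0.13 0 0 0 0 0;-0.2 -0.26 0 0 0 0 0;-0.2 -0.26 0 0 0 0 0;-0.2 -0.26 0 0 0 0 0' 40;python3 -m handwheel '-0.1 -0.13 0 0 0 0 0;-0.2 -0.26 0 0 0 0 0;-0.2 -0.26 0 0 0 0 0;-0.2 -0.26 0 0 0 0 0' 40
```

```text
time_s: 24.55
position: [0.5817, -0.186, 0.0368]
tool_rot: [[0.76, 0.65, 0.004], [0.65, -0.76, -0.0], [0.003, 0.003, -1.0]]
ft_force: [3.1, 4.1, 5.0]
grip_width: 0.0189
gripper_force: 39.2
time_s: 24.88
position: [0.5804, -0.1879, 0.0368]
tool_rot: [[0.76, 0.65, 0.005], [0.65, -0.76, 0.001], [0.004, 0.003, -1.0]]
ft_force: [6.3, 8.3, 3.5]
grip_width: 0.0184
gripper_force: 39.1
time_s: 25.22
position: [0.5802, -0.1882, 0.0373]
tool_rot: [[0.759, 0.651, 0.009], [0.651, -0.759, 0.004], [0.01, 0.003, -1.0]]
ft_force: [16.2, 19.0, 3.7]
grip_width: 0.0188
gripper_force: 39.2
```

The end wall is touched at TCP (0.580,-0.188). I'll relax the force, check the stoppers with a look, then start round.

```bash
python3 -m handwheel '0.1 0.13 0 0 0 0 0;0.15 0.2 0 0 0 0 0;0.15 0.2 0 0 0 0 0;0.15 0.2 0 0 0 0 0' 40
python3 - <<'E'
from h import *
s=get_image("side");cv2.imwrite("pics/i.png",crop(s,300,220,450,332,5))
E
```

```text
time_s: 25.55
position: [0.5802, -0.1878, 0.0368]
tool_rot: [[0.759, 0.651, 0.006], [0.651, -0.759, 0.001], [0.005, 0.003, -1.0]]
ft_force: [8.7, 10.9, 3.8]
grip_width: 0.0187
gripper_force: 39.4
```

View pics/i.png

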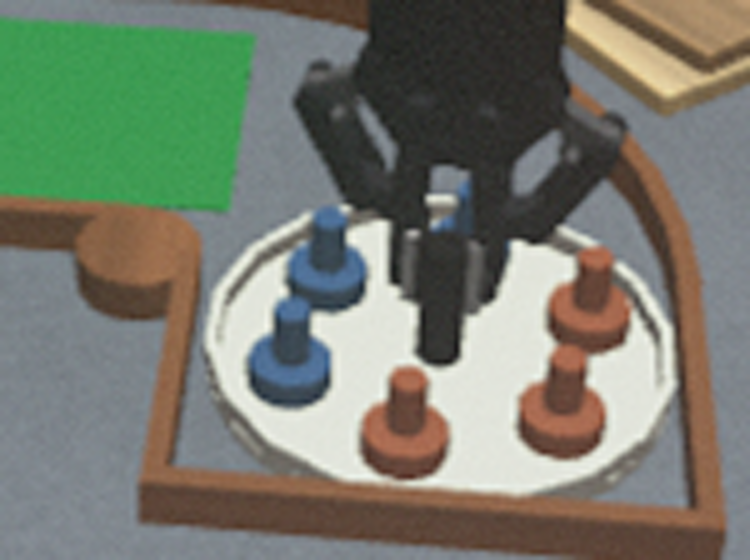

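The stoppers are still spread, three blue and three brown upright, with the tray at the end wall. I'm starting the slide.

```bash
python3 -m handwheel '0.12 0.16 0 0 0 0 0;0.3 0.4 0 0 0 0 0;0.55 0.71 0 0 0 0 0;0.85 1.1 0 0 0 0 0;1.16 1.5 0 0 0 0 0;1.46 1.9 0 0 0 0 0;1.83 2.37 0 0 0 0 0;2.14 2.76 0 0 0 0 0' 40; python3 -m handwheel '0.2 0.3 0 0 0 0 0;0.38 0.62 0 0 0 0 0;0.73 1.09 0 0 0 0 0;1.04 1.57 0 0 0 0 0;1.34 2.05 0 0 0 0 0;1.61 2.55 0 0 0 0 0;1.86 3.06 0 0 0 0 0;2.09 3.58 0 0 0 0 0' 40
```

```text
time_s: 26.27
position: [0.5995, -0.1635, 0.0368]
tool_rot: [[0.76, 0.65, 0.001], [0.65, -0.76, -0.003], [-0.001, 0.003, -1.0]]
ft_force: [-5.6, -5.4, 6.0]
grip_width: 0.019
gripper_force: 39.7
time_s: 26.93
position: [0.6207, -0.1279, 0.0368]
tool_rot: [[0.76, 0.65, 0.002], [0.65, -0.76, -0.003], [-0.001, 0.004, -1.0]]
ft_force: [-3.5, -6.9, 4.2]
grip_width: 0.0189
gripper_force: 39.6
```

```bash
python3 -m handwheel '0.21 0.52 0 0 0 0 0;0.39 1.06 0 0 0 0 0;0.55 1.61 0 0 0 0 0;0.68 2.16 0 0 0 0 0;0.79 2.71 0 0 0 0 0;0.88 3.27 0 0 0 0 0;0.94 3.84 0 0 0 0 0;0.98 4.4 0 0 0 0 0' 40; python3 -m handwheel '0.01 0.57 0 0 0 0 0;0 1.14 0 0 0 0 0;-0.04 1.7 0 0 0 0 0;-0.1 2.27 0 0 0 0 0;-0.19 2.83 0 0 0 0 0;-0.3 3.38 0 0 0 0 0;-0.43 3.93 0 0 0 0 0;-0.59 4.48 0 0 0 0 0' 40
```

```text
time_s: 27.6
position: [0.631, -0.0838, 0.0368]
tool_rot: [[0.76, 0.65, 0.003], [0.65, -0.76, -0.003], [0.0, 0.004, -1.0]]
ft_force: [-1.0, -6.7, 4.1]
grip_width: 0.0186
gripper_force: 39.5
time_s: 28.27
position: [0.6255, -0.0388, 0.0368]
tool_rot: [[0.76, 0.65, 0.004], [0.65, -0.76, -0.003], [0.001, 0.005, -1.0]]
ft_force: [2.1, -6.0, 4.2]
grip_width: 0.0191
gripper_force: 39.5
```

```bash
python3 -m handwheel '-0.18 0.54 0 0 0 0 0;-0.39 1.06 0 0 0 0 0;-0.62 1.58 0 0 0 0 0;-0.87 2.09 0 0 0 0 0;-1.14 2.59 0 0 0 0 0;-1.44 3.07 0 0 0 0 0;-1.75 3.55 0 0 0 0 0;-2.09 4 0 0 0 0 0' 40; python3 -m handwheel '-0.35 0.45 0 0 0 0 0;-0.73 0.87 0 0 0 0 0;-1.12 1.28 0 0 0 0 0;-1.53 1.67 0 0 0 0 0;-1.95 2.05 0 0 0 0 0;-2.38 2.39 0 0 0 0 0;-2.78 2.7 0 0 0 0 0;-3.17 3 0 0 0 0 0' 40
```

```text
time_s: 28.93
position: [0.6049, 0.0015, 0.0368]
tool_rot: [[0.76, 0.65, 0.005], [0.65, -0.76, -0.002], [0.002, 0.005, -1.0]]
ft_force: [3.5, -5.0, 3.1]
grip_width: 0.0187
gripper_force: 39.4
time_s: 29.6
position: [0.5735, 0.0318, 0.0368]
tool_rot: [[0.76, 0.65, 0.006], [0.65, -0.76, -0.002], [0.003, 0.005, -1.0]]
ft_force: [4.0, -3.2, 2.9]
grip_width: 0.0184
gripper_force: 39.4
```

Now the last 30 mm, slower near the end wall.

```bash
python3 -m handwheel '-0.36 0.28 0 0 0 0 0;-0.7 0.54 0 0 0 0 0;-1 0.77 0 0 0 0 0;-1.25 0.96 0 0 0 0 0;-1.45 1.12 0 0 0 0 0;-1.65 1.27 0 0 0 0 0;-1.83 1.41 0 0 0 0 0;-1.98 1.53 0 0 0 0 0' 40;python3 -m handwheel '-0.12 0.09 0 0 0 0 0;-0.24 0.18 0 0 0 0 0;-0.32 0.24 0 0 0 0 0;-0.32 0.24 0 0 0 0 0' 40; python3 -m handwheel '-0.08 0.06 0 0 0 0 0;-0.16 0.12 0 0 0 0 0;-0.16 0.12 0 0 0 0 0' 40
```

```text
time_s: 30.27
position: [0.5538, 0.047, 0.0368]
tool_rot: [[0.76, 0.65, 0.006], [0.65, -0.76, -0.002], [0.003, 0.005, -1.0]]
ft_force: [4.5, -3.8, 4.0]
grip_width: 0.0189
gripper_force: 39.4
time_s: 30.6
position: [0.5506, 0.0495, 0.0368]
tool_rot: [[0.76, 0.65, 0.006], [0.65, -0.76, -0.001], [0.003, 0.005, -1.0]]
ft_force: [3.6, -2.2, 4.4]
grip_width: 0.0189
gripper_force: 39.5
time_s: 30.85
position: [0.549, 0.0507, 0.0368]
tool_rot: [[0.76, 0.65, 0.006], [0.65, -0.76, -0.002], [0.003, 0.005, -1.0]]
ft_force: [4.1, -2.5, 2.6]
grip_width: 0.0186
gripper_force: 39.5
```

```bash
python3 -m handwheel '-0.1 0.08 0 0 0 0 0;-0.2 0.15 0 0 0 0 0;-0.2 0.15 0 0 0 0 0' 40;python3 -m handwheel '-0.1 0.08 0 0 0 0 0;-0.2 0.15 0 0 0 0 0;-0.2 0.15 0 0 0 0 0' 40
```

```text
time_s: 31.1
position: [0.5477, 0.0518, 0.0369]
tool_rot: [[0.76, 0.65, 0.007], [0.65, -0.76, -0.002], [0.004, 0.006, -1.0]]
ft_force: [5.7, -4.7, 1.2]
grip_width: 0.0189
gripper_force: 39.4
time_s: 31.35
position: [0.5476, 0.0523, 0.0376]
tool_rot: [[0.76, 0.65, 0.012], [0.65, -0.76, -0.004], [0.007, 0.011, -1.0]]
ft_force: [11.2, -10.2, 1.2]
grip_width: 0.0188
gripper_force: 39.4
```

The tray touches the drying wall. Relax, release, lift and look.

```bash
python3 -m handwheel '0.08 -0.06 0 0 0 0 0;0.16 -0.12 0 0 0 0 0;0.16 -0.12 0 0 0 0 0' 40;python3 -m handwheel '0 0 0 0 0 0 0.15;0 0 0 0 0 0 0.25;0 0 0 0 0 0 0.35;0 0 0 0 0 0 0.35;0 0 0.5 0 0 0 0.35;0 0 2 0 0 0 0.35;0 0 5 0 0 0 0.35;0 0 8 0 0 0 0.35'; python3 -m handwheel '0 0 3 0 0 0 0.35;0 2 6 0 0 0 0.35;-1 5 8 0 0 0 0.35;-2 9 8 0 0 0 0.35;-3 13 8 0 0 0 0.35;-4 17 8 0 0 0 0.35;-5 21 8 0 0 0 0.35;-6 23 8 0 0 0 0.35'; python3 -m handwheel '0 -0 0 0 0 0 0.35;0 0 0 0 0 0 0.35'
python3 - <<'E'
from h import *
t=get_image("top");s=get_image("side");print(status.observe()["position"])
c=np.zeros((500,800,3),np.uint8);c[:500,:450]=crop(t,230,170,320,270,5);b=crop(s,250,170,370,290,4)[:500,:350];c[:b.shape[0],450:450+b.shape[1]]=b
cv2.imwrite("pics/j.png",c)
E
```

```text
time_s: 31.6
position: [0.5477, 0.0518, 0.0369]
tool_rot: [[0.76, 0.65, 0.008], [0.65, -0.76, -0.002], [0.004, 0.007, -1.0]]
ft_force: [7.0, -5.3, 0.8]
grip_width: 0.0187
gripper_force: 39.7
time_s: 32.27
position: [0.5438, 0.0535, 0.116]
tool_rot: [[0.76, 0.65, -0.003], [0.65, -0.76, 0.0], [-0.002, -0.002, -1.0]]
ft_force: [0.2, 0.3, -0.2]
grip_width: 0.0297
gripper_force: 0.0
time_s: 32.93
position: [0.4831, 0.2869, 0.1957]
tool_rot: [[0.758, 0.652, 0.0], [0.652, -0.758, 0.001], [0.001, -0.001, -1.0]]
ft_force: [-0.1, -1.5, 0.3]
grip_width: 0.03
gripper_force: 0.0
time_s: 33.1
position: [0.4838, 0.2842, 0.1956]
tool_rot: [[0.758, 0.652, -0.0], [0.652, -0.758, -0.0], [-0.0, 0.0, -1.0]]
ft_force: [0.9, -0.7, 1.2]
grip_width: 0.0299
gripper_force: 0.0
[0.48474726 0.28266351 0.19547637]
```

View pics/j.png

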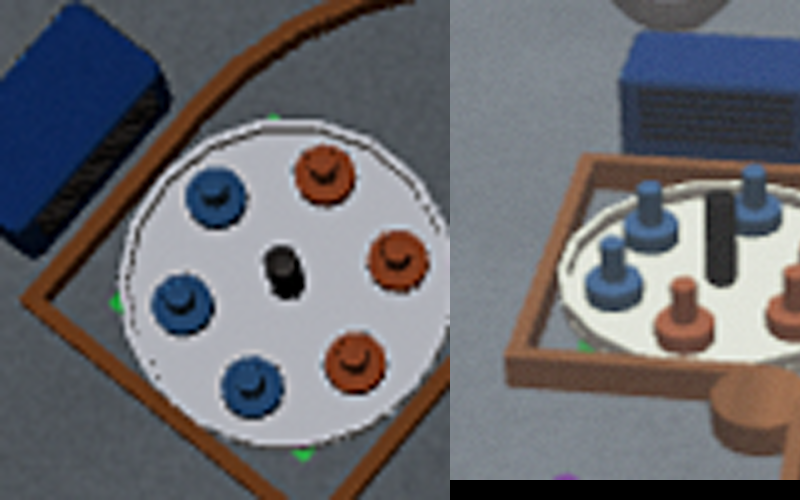

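The tray is against the drying end wall with all six stoppers evenly spread and upright. Next is the key: I'll get its orientation from the first top picture.

Run:
```python
from h import *
t=get_image("top");im=cv2.imread("pics/top0.png")[:,:,::-1].copy();t["color"]=im
h=cv2.cvtColor(im,cv2.COLOR_RGB2HSV);sub=h[240:285,145:195]
m=(((h[:,:,0]<6)|(h[:,:,0]>174))&(h[:,:,1]>150));z=np.zeros_like(m);z[240:285,145:195]=1;m&=z
V=h[:,:,2][m];print(np.percentile(V,[5,25,50,75,95]))
for thr in (0,np.median(V)*.85):
    mm=m&(h[:,:,2]>thr);ys,xs=np.nonzero(mm)
    P=np.array([ray(t,x,y,.091)[:2] for x,y in zip(xs,ys)],np.float32)
    print(len(P),P.mean(0),cv2.minAreaRect(P*1000), np.degrees(np.arctan2(*np.linalg.svd(P-P.mean(0))[2][0][::-1])))
cv2.imwrite("pics/k.png",cv2.resize(im[235:290,140:200,::-1],None,fx=9,fy=9,interpolation=cv2.INTER_NEAREST))
```

```text
[ 28.  48. 181. 189. 197.]
77 [0.4332113 0.3742138] ((433.26263427734375, 374.3274841308594), (40.594642639160156, 14.407634735107422), 30.41476058959961) -146.67616
41 [0.4358105  0.37812185] ((435.64251708984375, 377.7952880859375), (32.976932525634766, 8.403697967529297), 30.506668090820312) -150.60979
```

View pics/k.png

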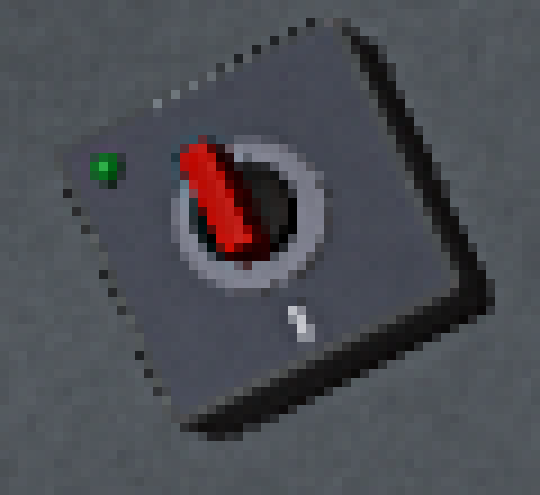

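The red bar's bright top face runs from (195,150) to (240,245) in the crop, with its centre at world ≈(0.4355,0.3775) and its long axis at 30°. Joint 6 would run out when turning clockwise from here, so I'll take the half-turn-equivalent grasp.

```bash
python3 -m handwheel '-0.7 1.2 0 0 0 7 0.35;-1.4 2.5 0 0 0 14 0.35;-2.1 4 0 0 0 21 0.35;-2.8 5.5 0 0 0 28 0.35;-3.5 7 0 0 0 35 0.35;-4.2 8.2 0 0 0 42 0.35;-4.8 9.1 0 0 0 49 0.35;-5 9.5 0 0 0 56 0.35'; python3 -m handwheel '0 0 0 0 0 7 0.35;0 0 0 0 0 14 0.35;0 0 0 0 0 21 0.35;0 0 0 0 0 28 0.35;0 0 0 0 0 35 0.35;0 0 0 0 0 42 0.35;0 0 0 0 0 49 0.35;0 0 0 0 0 56 0.35';python3 -m handwheel '0 0 0 0 0 7 0.35;0 0 0 0 0 14 0.35;0 0 0 0 0 21 0.35;0 0 0 0 0 28 0.35;0 0 0 0 0 35 0.35;0 0 0 0 0 42 0.35;0 0 0 0 0 49 0.35;0 0 0 0 0 56 0.35';python3 -m handwheel '0 0 0 0 0 1.3 0.35;0 0 0 0 0 1.3 0.35;0 0 0 0 0 1.3 0.35'
python3 - <<'E'
from h import *
o=status.observe();R=o["tool_rot"];print(o["q"].round(1),np.degrees(np.arctan2(R[1,0],R[0,0])))
s=get_image("side");p=proj(s,[.4355,.3775,.091]);print(p)
E
```

```text
time_s: 33.92
position: [0.4345, 0.3782, 0.1953]
tool_rot: [[-0.12, 0.993, -0.0], [0.993, 0.12, -0.0], [0.0, -0.0, -1.0]]
ft_force: [-0.0, -0.3, -0.4]
grip_width: 0.0302
gripper_force: 0.0
time_s: 34.58
position: [0.4354, 0.3771, 0.1954]
tool_rot: [[-0.889, 0.457, -0.0], [0.457, 0.889, -0.0], [0.0, -0.0, -1.0]]
ft_force: [-0.8, 0.4, -0.3]
grip_width: 0.0298
gripper_force: 0.0
time_s: 35.25
position: [0.4354, 0.3771, 0.1954]
tool_rot: [[-0.876, -0.482, -0.0], [-0.482, 0.876, -0.0], [0.0, -0.0, -1.0]]
ft_force: [-0.7, 0.1, -0.4]
grip_width: 0.0297
gripper_force: 0.0
time_s: 35.5
position: [0.435, 0.3777, 0.1954]
tool_rot: [[-0.869, -0.494, -0.0], [-0.494, 0.869, -0.0], [0.0, -0.0, -1.0]]
ft_force: [0.6, 1.0, -0.1]
grip_width: 0.0296
gripper_force: 0.0
[ 29.2  26.   73.6  -0.   80.4 -90.4] -150.37772395197155
[220.98356758 167.00377655]
```

```bash
python3 -m handwheel '0 0 -3 0 0 0 0.35;0 0 -6 0 0 0 0.35;0 0 -8.5 0 0 0 0.35;0 0 -10.5 0 0 0 0.35;0 0 -12 0 0 0 0.35;0 0 -12.7 0 0 0 0.35;0 0 -12.7 0 0 0 0.35;0 0 -12.7 0 0 0 0.35' 30; python3 -m handwheel '0 0 0 0 0 0 0.2;0 0 0 0 0 0 0.1;0 0 0 0 0 0 0;0 0 0 0 0 0 0;0 0 0 0 0 0 0;0 0 0 0 0 0 0;0 0 0 0 0 0 0' 30; python3 -c "
from h import *
o=status.observe();print(o['wrist_torque'],o['ft_force'])"
```

```text
time_s: 36.22
position: [0.435, 0.3784, 0.0689]
tool_rot: [[-0.868, -0.497, 0.001], [-0.497, 0.868, 0.0], [-0.001, -0.0, -1.0]]
ft_force: [0.8, 0.6, 0.6]
grip_width: 0.0298
gripper_force: 0.0
time_s: 36.8
position: [0.4346, 0.3795, 0.0697]
tool_rot: [[-0.868, -0.497, 0.001], [-0.497, 0.868, 0.003], [-0.003, 0.002, -1.0]]
ft_force: [-3.3, 5.0, 2.1]
grip_width: 0.0102
gripper_force: 31.4
[ 0.83838775  0.3987803  -0.40126977] [-3.29745027  4.98857588  2.07907293]
```

```bash
python3 -m handwheel '-0.05 0.08 0 0 0 0 0;-0.05 0.1 0 0 0 -5 0;-0.05 0.1 0 0 0 -11 0;-0.05 0.1 0 0 0 -17 0;-0.05 0.1 0 0 0 -23 0;-0.05 0.1 0 0 0 -29 0;-0.05 0.1 0 0 0 -35 0;-0.05 0.1 0 0 0 -41 0' 40; python3 -c "
from h import *
o=status.observe();R=o['tool_rot'];print(o['wrist_torque'],o['ft_force'],np.degrees(np.arctan2(R[1,0],R[0,0])))"
python3 -m handwheel '0 0 0 0 0 -6 0;0 0 0 0 0 -12 0;0 0 0 0 0 -18 0;0 0 0 0 0 -22 0;0 0 0 0 0 -25 0;0 0 0 0 0 -25 0' 40; python3 -c "
from h import *
o=status.observe();R=o['tool_rot'];print(o['wrist_torque'],o['ft_force'],np.degrees(np.arctan2(R[1,0],R[0,0])))"
```

```text
time_s: 37.47
position: [0.4343, 0.3805, 0.0697]
tool_rot: [[-0.98, 0.198, 0.002], [0.198, 0.98, 0.003], [-0.001, 0.003, -1.0]]
ft_force: [-2.7, 6.9, 4.5]
grip_width: 0.0097
gripper_force: 40.9
[0.99404493 0.48193129 0.18686306] [-2.70549029  6.85798819  4.52638622] 168.59315332584887
time_s: 37.97
position: [0.4345, 0.381, 0.0697]
tool_rot: [[-0.806, 0.592, 0.003], [0.592, 0.806, 0.004], [0.0, 0.005, -1.0]]
ft_force: [-1.3, 8.2, 2.5]
grip_width: 0.0101
gripper_force: 40.8
[1.29396494 0.29795917 0.20121569] [-1.28339213  8.22440738  2.53587027] 143.73374866996744
```

```bash
for i in 1; do python3 -m handwheel '0 0.1 0 0 0 -1.5 0;0 0.15 0 0 0 -3 0;0 0.15 0 0 0 -3 0' 40; python3 -c "
from h import *
o=status.observe();R=o['tool_rot'];print(o['wrist_torque'],o['ft_force'],np.degrees(np.arctan2(R[1,0],R[0,0])))"; done
python3 -m handwheel '0 0 0 0 0 -2 0;0 0 0 0 0 -4 0;0 0 0 0 0 -4 0' 40; python3 -c "
from h import *
o=status.observe();R=o['tool_rot'];print(o['wrist_torque'],o['ft_force'],np.degrees(np.arctan2(R[1,0],R[0,0])))"
```

```text
time_s: 38.22
position: [0.4346, 0.3813, 0.0697]
tool_rot: [[-0.775, 0.632, 0.002], [0.632, 0.775, 0.001], [-0.001, 0.002, -1.0]]
ft_force: [-1.0, 1.5, 5.0]
grip_width: 0.01
gripper_force: 41.1
[0.07133079 0.29543564 0.17905977] [-0.96685301  1.48213485  4.99301128] 140.82666601853697
time_s: 38.47
position: [0.4345, 0.3814, 0.0697]
tool_rot: [[-0.73, 0.683, 0.002], [0.683, 0.73, 0.001], [-0.001, 0.003, -1.0]]
ft_force: [-1.5, 3.8, 5.2]
grip_width: 0.0101
gripper_force: 47.7
[0.35527754 0.27712936 0.91318443] [-1.53034927  3.82396515  5.17258438] 136.88761387380896
```

The torque jumped to 0.91 N m, so the key is at its stop. I'll follow it back, then let go.

```bash
python3 -m handwheel '0 0 0 0 0 4 0;0 0 0 0 0 10 0;0 0 0 0 0 17 0;0 0 0 0 0 24 0;0 0 0 0 0 31 0;0 0 0 0 0 38 0;0 0 0 0 0 45 0;0 -0.1 0 0 0 52 0' 30; python3 -m handwheel '0 0 0 0 0 6 0;0 0 0 0 0 12 0;0 0 0 0 0 17 0;0 0 0 0 0 18 0;0 0 0 0 0 18 0' 30; python3 -m handwheel '0 0 0 0 0 0 0.3;0 0 0 0 0 0 0.6;0 0 0 0 0 0 0.8;0 0 0 0 0 0 0.8;0 0 0 0 0 0 0.8;0 0 0 0 0 0 0.8;0 0 1 0 0 0 0.8;0 0 3 0 0 0 0.8'; python3 -m handwheel '0 0 3 0 0 0 0.8;0 0 6 0 0 0 0.8;0 -2 9 0 0 0 0.8;-1 -5 10 0 0 0 0.8;-2 -9 10 0 0 0 0.8;-3 -13 10 0 0 0 0.8;-4 -17 10 0 0 0 0.8;-5 -21 10 0 0 0 0.8'; python3 -m handwheel '-2 -4 0 0 0 0 0.8;-4 -8 0 0 0 0 0.8;-6 -12 0 0 0 0 0.8;-6 -14 0 0 0 0 0.8;-6 -14 0 0 0 0 0.8;-6 -14 0 0 0 0 0.8'
python3 - <<'E'
from h import *
t=get_image("top");cv2.imwrite("pics/l.png",crop(t,130,160,370,300,3))
E
```

```text
time_s: 39.13
position: [0.4342, 0.3801, 0.0696]
tool_rot: [[-0.987, -0.16, 0.001], [-0.16, 0.987, 0.001], [-0.001, 0.001, -1.0]]
ft_force: [-2.4, 4.7, 6.3]
grip_width: 0.0105
gripper_force: 41.2
time_s: 39.55
position: [0.4344, 0.3797, 0.0697]
tool_rot: [[-0.891, -0.453, 0.002], [-0.453, 0.891, 0.0], [-0.001, -0.001, -1.0]]
ft_force: [-1.7, -1.9, 5.9]
grip_width: 0.0102
gripper_force: 41.4
time_s: 40.22
position: [0.4332, 0.3792, 0.0973]
tool_rot: [[-0.892, -0.452, -0.004], [-0.452, 0.892, -0.002], [0.004, -0.0, -1.0]]
ft_force: [-0.1, 0.5, -0.4]
grip_width: 0.0683
gripper_force: 0.0
time_s: 40.88
position: [0.3832, 0.1683, 0.1991]
tool_rot: [[-0.892, -0.453, 0.001], [-0.453, 0.892, 0.0], [-0.001, -0.001, -1.0]]
ft_force: [0.4, -0.7, 0.2]
grip_width: 0.0687
gripper_force: 0.0
time_s: 41.38
position: [0.3242, 0.0288, 0.199]
tool_rot: [[-0.894, -0.448, 0.002], [-0.448, 0.894, -0.0], [-0.001, -0.001, -1.0]]
ft_force: [0.1, -0.3, -0.2]
grip_width: 0.0681
gripper_force: 0.0
```

View pics/l.png

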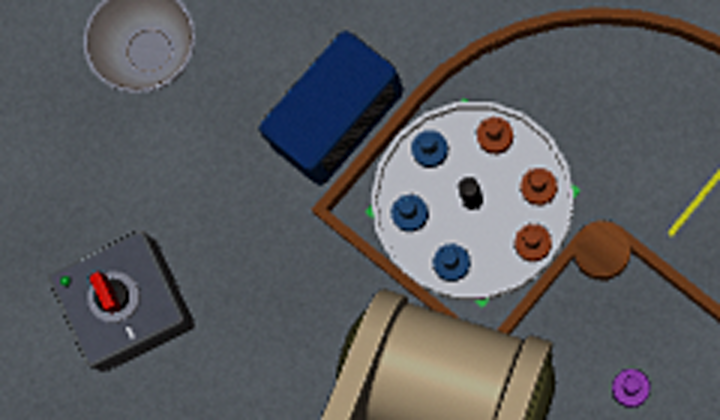

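The tray sits at the drying end with six upright, evenly spaced stoppers around (470,195), and the key at (103,290) is back at its rest angle. Handing in.

```bash
python3 -c "
from rig import env
print(env.close_job())"
```

```text
the job is handed in; nothing more can be done
None
```

I handed the job in after 41 s of robot time. The six stoppers stand evenly spread on the tray, the tray is against the drying-end wall, and the key was turned to its stop and is back at rest. No verdict came back from the hand-in.

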